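Weigh the spice tin on the counter's spring scale

ROBOT

A 7-joint arm with a two-finger parallel gripper is mounted at the origin on the work surface. World frame = base frame: x ahead of the robot, y to its left, z up, the work surface at z = 0. Lengths are in m, angles in rad, forces in N, time in s.
With the tool pointing down it reaches from about 0.425 to 0.875 m from the base axis. Payload 4.7 kg.
Tool frame: the origin (TCP) lies at the very end of the fingers, on their centre line; the grasp point (between the pads) lies 19 mm behind it; z points along the fingers, y is the line along which they close (so a half turn about z gives the same grasp; the last joint's range is limited). The gripper opens to 87 mm and grips with 3 to 60 N. Pads are 19 mm wide; open, the fingers measure 117 mm over their backs; the gripper's body (75 mm by 190 mm) begins 51 mm behind the grasp point.
Start: joints at [-1.18, 0.321, -0.07, 1.45, 0.023, 1.371, -0.057], TCP at [0.239, 0.604, 0.223] pointing down, gripper open.
Joint ranges: [-2.86, 2.86], [-0.3, 2.09], [-1.38, 1.24], [0.06, 2.45], [-1.56, 4.7], [0.09, 2.05], [-2.69, 2.69]. Speed limits (rad/s): [2.57, 2.57, 3.14, 3.14, 3.14, 3.14, 3.14].

INTERFACE

Orientations are given as a rotation vector (axis times angle).
In Python, from bench import ctrl, get_image, job gives the robot as it stands.
- The arm moves only by the shell command python3 -m crank 'ROWS' [FORCE]. ROWS is JSON, a list that holds one entry, the list of rows, each a list of 5 numbers: the shift along the tool's x, y, z in mm, then the turn about the tool's z in rad, then the closure, from -1 (fully open) to 1 (shut), so that 0 is half open. A call has 1 to 10 rows; each row shifts and turns the commanded pose from where the row before left it, along the tool's axes as they then stand; what a row does not reach is not made up. A row lasts 1/12 s, in which the tool goes at most 41.7 mm and 7.16 degrees, less where a joint would pass 70% of its speed; a pose out of reach is approached as far as the arm can. A call with a gripper value outside its range is refused whole. The fingers move at their own pace and stop on an object; FORCE is the grip in N (left out, the last holds). Time passes only in rows, so rows that do not move let the fingers close. It gives the time, the measured TCP pose, the force, the opening and the grip force at its end, in the units of the state.
- ctrl.get_state(): the state, without advancing time (a new reading comes with each control period).
- get_image(name): name is "scene" or "side" or "wrist"; returns a dict with "pixels" (384x512x3 uint8, red, green, blue), "fx", "fy", "cx", "cy" (pixels), "T" (4x4, takes a point from camera to world coordinates); the wrist camera has in their place "T_tool_cam" (4x4, takes a point from camera to tool coordinates, whose origin is the TCP and whose axes are the flange's). Camera axes: x right, y down, z forward; pixel columns grow to the right and rows downward; lengths in m; the calibration is good to about 2 mm. A picture is of the moment at which its call begins: read the wrist's pose just before it. There is no depth.
- job.close_job(): hands the job in; it is judged then, once.
The state is a dict: "time": time; "joint_positions": joint angles; "qd": joint speeds; "joint_torque": joint torques, N m; "position": TCP position; "tool_rot": TCP orientation; "ft_force": force on the tool from outside, world axes, zero at the start; "torque": the same for the moment, N m; "grip_width": opening from 0.0 (shut) to 1.0 (fully open); "grip_force": force on a finger pad.
Only numpy, scipy, OpenCV 4.12 (cv2) and the standard library are available. Lean on these libraries where they do the work, as an engineer would, in place of code of your own. Each camera call takes 0.05 s, during which the arm holds its last target. There are 200 camera calls.

TASK

Weigh the steel tin that has the strap handle: hang it by its handle on the hook of the spring scale, letting it down so slowly and gently that the spring has taken its whole weight before you let go - the hook must not be jerked, let spring up or down, or be pulled to its end. Let the tin hang still, then slide the scale's marker down until it is level with the pointer, and let go of it. Leave everything else on the counter where it is.

Things in the scene. Friction and masses are not known exactly. Their poses are not given: they have to be found in the camera images.
- tin_eye (a point): centre of the opening in the strap handle of the loose steel tin to be weighed; z up. The handle is a stiff upright arch, 50 mm wide over its two legs (along x), 14 mm deep (along y), all 6 mm thick. The opening, 38 mm wide and 44 mm tall, runs through along y; its top is 22 mm above this point, its bottom is the tin's lid. Grip the legs' outsides from above (50 mm, along x), clear of the opening.
- tin: the same tin, same axes, origin at the centre of its underside. Round, 80 mm across, 75 mm tall to its flat lid; handle opening centred 97 mm and handle top 125 mm above the underside. Stands upright on the counter. Mass unknown, 0.28 to 0.88 kg, centred below the handle.
- saddle (a point): where the handle's top bar must rest on the scale's hook: top of the 7 mm steel bar, middle of its 22 mm level seat, 76 mm out from the column's face. The hook runs level along -y (slip a handle on by moving along +y). The bar nearer the column is 4 mm higher; the upturned tip begins 11 mm farther along -y, ends 23 mm farther and rises 14 mm above this point. Nothing stands above the hook.
- hook (a joint): how far the hook and its pointer are pulled straight down from the unloaded height (saddle 275 mm above the counter), m, 0 to 0.13 (end stop). The spring gives 11.1 mm per newton hung on it (90 N/m), lightly damped; the tin's weight pulls it 30 to 96 mm down. Overloaded beyond 115 mm or when pressed with over 15 N; jerked when moving faster than 0.1 m/s up or down.
- scale: the column spring scale, fixed to the counter: base plate 130 x 130 mm, square aluminium column 50 x 50 mm, 314 mm tall. Origin at the centre of the base's underside, z up; the hook sticks out along -y, the white dial face looks along +x.
- pointer (a point): middle of the small black pointer blade (3 mm thick) that stands out from the dial face and moves down together with the hook. Axes as the scale's.
- marker_line (a point): the marker's index line, at the middle of its slim black block on the dial face, 25 mm beside the pointer (along y) and to be brought to the pointer's height. Axes as the scale's.
- knob (a point): middle of the marker's upright round black knob, 16 mm across and 32 mm tall, to be pinched from above or pushed down; it stands at the end of the marker's slim steel arm, 75 mm out from the dial face. This point is 18 mm above the marker's index line and 69 mm out from it along x, and moves with it.
- marker (a joint): how far the marker has been slid down from the scale's zero line, m: 0 to 0.13. It starts near the top, stays where it is left and takes about 2 N to slide. It is level with the pointer when it equals the hook's value.
- knob_tin: a similar loose tin, 80 mm across, with a ball knob on its lid (105 mm tall) and no handle; not to be weighed. Origin at its underside.
- jar: loose closed jar, 68 mm across, 100 mm tall; leave alone. Origin at its underside.
- bowl: loose steel mixing bowl, 240 mm across, 90 mm tall; leave alone. Origin at its underside.
- tongs: loose kitchen tongs, 230 mm long, 16 mm high, lying flat; leave alone. Origin at its middle.
- cheese: loose wrapped block of cheese, 110 x 70 x 40 mm; leave alone. Origin at its underside.
- shaker: loose steel shaker, 48 mm across, 80 mm tall; leave alone. Origin at its underside.
Mind the look-alikes: they are no part of the job. Leave any brown, green or yellow look-alike of the tin alone.

How it is judged:
On the way, in this order (a step that is already met when the one before it is completed fails the run):
1. the tin hangs by its handle on the scale's hook, let go and still (contact force between tin and hook above 2 N and distance between tin_eye and saddle below 0.035 m and angle between tin_eye's own z axis and vertical below 0.25 rad and contact force between tin and the arm below 0.05 N and contact force between tin and the fingers below 0.05 N and linear speed of tin below 0.03 m/s and velocity of joint hook between -0.01 and 0.01 m/s), for 0.5 s.
2. with the tin hanging there untouched, the marker is slid level with the pointer (all of step 1 and z of marker_line in the frame of pointer between -0.005 and 0.005 m), for 0.3 s.
At the end, for the whole second after the job is handed in: The tin hangs still by its handle in the hook's seat (within 0.25 rad of upright, slower than 30 mm/s, the hook slower than 10 mm/s), untouched by the robot, and the marker's index line is within 5 mm of the pointer's height (all of step 2).
It fails at once if the hook is jerked: it moves faster than 0.1 m/s up or down (a sudden drop, or letting go before the spring carries the weight, or after pushing it too far) (velocity of joint hook above 0.1 m/s or velocity of joint hook below -0.1 m/s).
It fails at once if the scale is overloaded: the hook is pulled down more than 115 mm or the tin pressed on it with more than 15 N (value of joint hook above 0.115 m or contact force between tin and hook above 15 N).
It fails at once if another thing on the counter is moved by more than 30 mm (distance of any of knob_tin, jar, bowl, tongs, cheese, shaker from where it was at the start of the episode above 0.03 m).
It also fails if it takes over 72 s, if anything falls off the work surface, if the arm or the gripper's body presses on something with over 40 N, if the wrist force passes 120 N, or if a joint passes its speed limit or range.

## Working session

There is one attempt and no reset: what is moved stays moved. The work goes in short steps, Python scripts to look and compute and a shell command to move; the robot and the scene stay as the last step left them, time stands still between calls to the robot, and variables do not carry over. Pictures are saved under pics/ and viewed, at most 10 in all, crops included, and the job is handed in when it is done.

```bash
ls; mkdir -p pics
python3 - <<'E'
from bench import ctrl,get_image
import cv2,pickle
s=ctrl.get_state();print({k:s[k] for k in('time','position','tool_rot','grip_width','ft_force')})
for n in('scene','side'):
    d=get_image(n);pickle.dump(d,open(n+'.pkl','wb'));cv2.imwrite(f'pics/{n}.png',cv2.cvtColor(cv2.resize(d['pixels'],None,fx=1.5,fy=1.5),cv2.COLOR_RGB2BGR));print(n,d['fx'],d['cx'],d['cy'],d['T'])
E
```

```text
pics
{'time': 0.0, 'position': array([0.23904875, 0.60384021, 0.22145987]), 'tool_rot': array([-5.88354204e-01, -3.08578909e+00,  3.00214189e-03]), 'grip_width': 1.0053526211810104, 'ft_force': array([-0.59059968,  0.69019049,  0.15514497])}
scene 431.65154734302325 255.69227611751722 194.10619659076684 [[-0.85089973  0.30731484 -0.42606012  1.17732329]
 [ 0.52507163  0.52287115 -0.67149501  0.90937119]
 [ 0.01641416 -0.79508701 -0.60627322  1.0228745 ]
 [ 0.          0.          0.          1.        ]]
side 423.2496390761362 258.9840361553321 187.4816822479166 [[ 0.68215073 -0.4190013   0.59925645 -0.24914809]
 [-0.73086114 -0.36533102  0.57651993 -0.79956669]
 [-0.02263563 -0.83124675 -0.55544259  0.92024339]
 [ 0.          0.          0.          1.        ]]
```

View pics/scene.png

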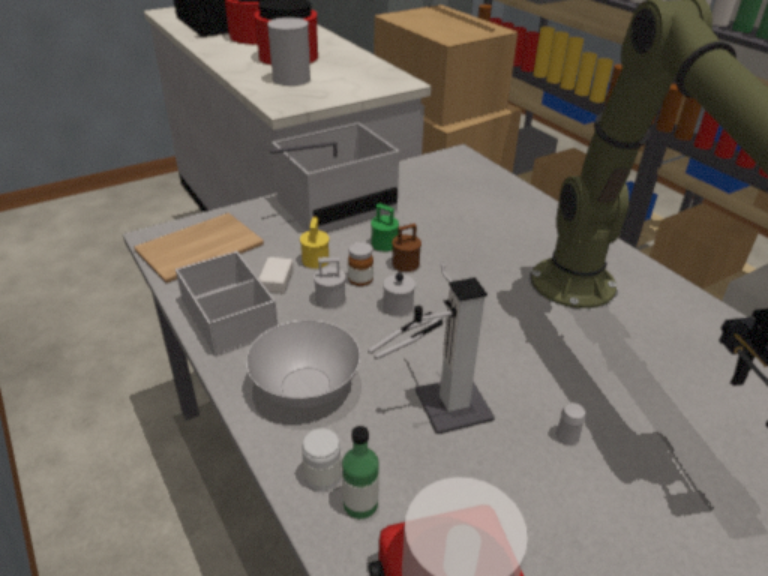

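View pics/side.png

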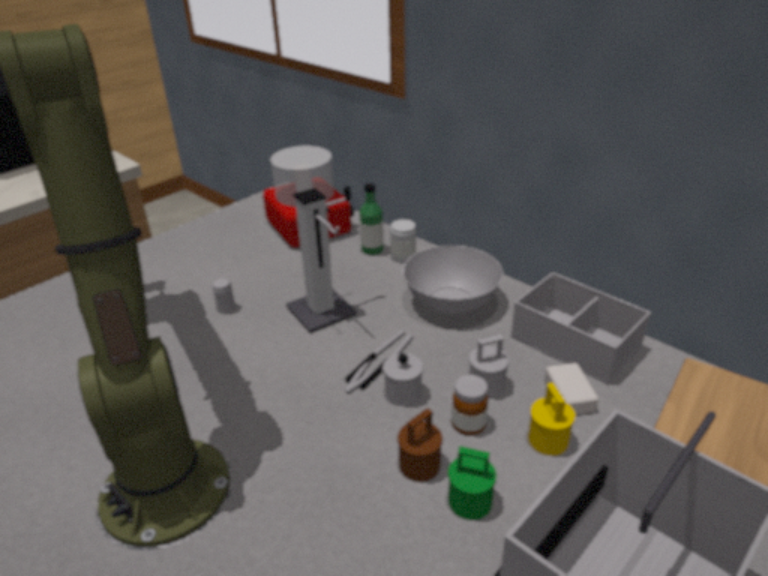

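The steel strap-handle tin is in scene at (330,283) with its handle at about (330,267), and in side at (488,370) with its handle at about (489,350), all in 1.5x pixels. The scale column top is at (468,290) and (312,197). Next I'll enlarge the scale and the tin.

```bash
cat > h.py <<'E'
import numpy as np,pickle
D={n:pickle.load(open(n+'.pkl','rb')) for n in('scene','side')}
def ray(n,p,D=D):
    d=D[n];v=np.array([(p[0]-d['cx'])/d['fx'],(p[1]-d['cy'])/d['fy'],1]);T=np.array(d['T']);v=T[:3,:3]@v
    return T[:3,3],v/np.linalg.norm(v)
def plane(n,p,z,D=D):
    o,v=ray(n,p,D);return o+v*(z-o[2])/v[2]
def tri(a,b,D=D):
    (o,v),(q,w)=ray('scene',a,D),ray('side',b,D)
    t=np.linalg.lstsq(np.c_[v,-w],q-o,rcond=None)[0];A,B=o+v*t[0],q+w*t[1]
    return (A+B)/2,np.linalg.norm(A-B)
def proj(n,P,D=D):
    d=D[n];T=np.array(d['T']);c=T[:3,:3].T@(np.array(P)-T[:3,3]);return np.array([d['fx']*c[0]/c[2]+d['cx'],d['fy']*c[1]/c[2]+d['cy']])
E
python3 - <<'E'
from h import *
import cv2
def crop(n,x,y,w,h,f,g):
    return cv2.cvtColor(cv2.resize(D[n]['pixels'][y:y+h,x:x+w],(f,g),interpolation=cv2.INTER_CUBIC),cv2.COLOR_RGB2BGR)
# scene scale: x240..340,y175..290 ; side scale
a=crop('scene',235,170,100,120,400,480);b=crop('side',180,110,100,120,400,480)
cv2.imwrite('pics/z1.png',np.hstack([a,b]))
a=crop('scene',200,160,80,60,400,300);b=crop('side',280,215,80,60,400,300)
cv2.imwrite('pics/z2.png',np.hstack([a,b]))
print('tin',tri((330/1.5,268/1.5),(489/1.5,350/1.5)))
print('coltop',tri((468/1.5,290/1.5),(312/1.5,197/1.5)))
E
```

```text
tin (array([ 0.59080036, -0.26468204,  0.09621118]), np.float64(0.000628476054783362))
coltop (array([0.54175717, 0.19043751, 0.307377  ]), np.float64(0.006594345323366261))
```

View pics/z1.png

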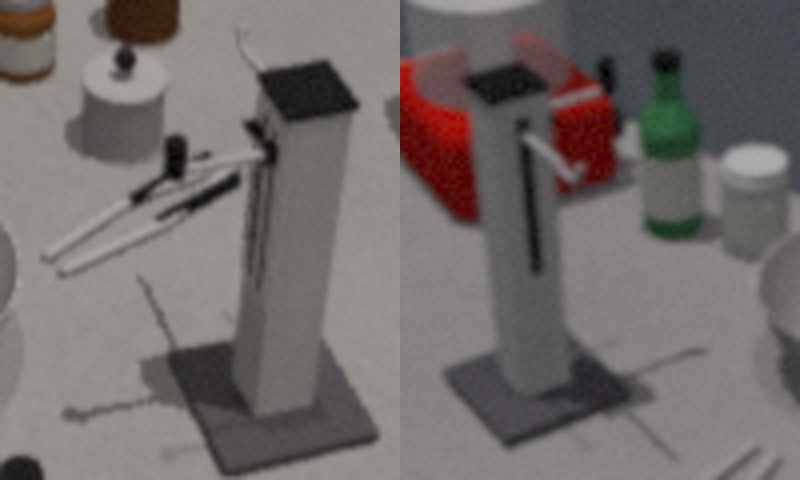

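View pics/z2.png

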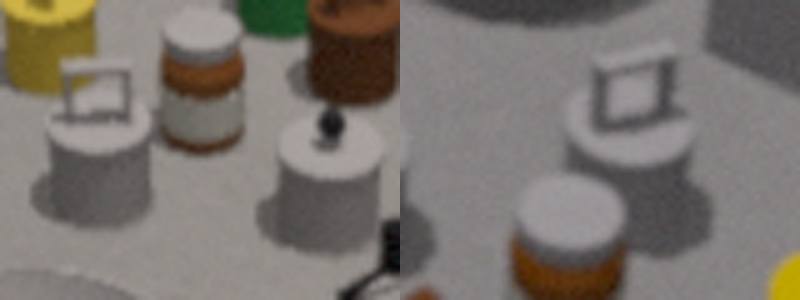

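Run:
```python
from h import *
np.set_printoptions(precision=4,suppress=True)
z1s=lambda x,y:(x/4+235-.4,y/4+170-.4); z1d=lambda x,y:((x-400)/4+180-.4,y/4+110-.4)
z2s=lambda x,y:(x/5+200-.4,y/5+160-.4); z2d=lambda x,y:((x-400)/5+280-.4,y/5+215-.4)
for c in[(260,75),(328,60),(358,105),(290,120)]:print('top sc',plane('scene',z1s(*c),.314))
for c in[(467,77),(520,62),(550,88),(497,106)]:print('top sd',plane('side',z1d(*c),.314))
for c in[(170,353),(325,340),(378,437),(228,472)]:print('base sc',plane('scene',z1s(*c),.008))
for c in[(445,374),(570,330),(632,397),(510,444)]:print('base sd',plane('side',z1d(*c),.008))
print('hooktip',tri(z1s(238,27),z1d(578,163)))
print('hookroot',tri(z1s(265,70),z1d(525,137)))
print('knob',tri(z1s(175,155),z1d(606,76)))
print('knob bot',tri(z1s(175,176),z1d(606,90)))
a=tri(z2s(64,68),z2d(670,48));b=tri(z2s(129,70),z2d(597,60));print('handle top',a,b)
a=tri(z2s(69,117),z2d(666,108));b=tri(z2s(127,112),z2d(602,122));print('handle bot',a,b)
print('lid sc',plane('scene',z2s(99,123),.075),'sd',plane('side',z2d(631,122),.075))
for n,c,h in[('jar',z2s(203,30),.1),('knobtin',z2s(330,150),.075)]:print(n,plane('scene',c,h))
```

```text
top sc [0.5607 0.1634 0.314 ]
top sc [0.509  0.1733 0.314 ]
top sc [0.5236 0.2247 0.314 ]
top sc [0.5734 0.2145 0.314 ]
top sd [0.5228 0.2206 0.314 ]
top sd [0.57   0.2087 0.314 ]
top sd [0.5534 0.1534 0.314 ]
top sd [0.5043 0.1618 0.314 ]
base sc [0.5836 0.1116 0.008 ]
base sc [0.4658 0.1646 0.008 ]
base sc [0.4953 0.2686 0.008 ]
base sc [0.6154 0.2374 0.008 ]
base sd [0.4932 0.2665 0.008 ]
base sd [0.6188 0.2322 0.008 ]
base sd [0.5826 0.1107 0.008 ]
base sd [0.4639 0.1419 0.008 ]
hooktip (array([0.5151, 0.0798, 0.2876]), np.float64(0.0029550305779863077))
hookroot (array([0.5233, 0.1385, 0.2875]), np.float64(0.019447686343325683))
knob (array([0.6389, 0.1783, 0.2854]), np.float64(0.0018048203747206442))
knob bot (array([0.6408, 0.1819, 0.2703]), np.float64(0.0013013324961908706))
handle top (array([ 0.6147, -0.2746,  0.1226]), np.float64(0.001855779848435419)) (array([ 0.5755, -0.2487,  0.123 ]), np.float64(0.00019394076112302819))
handle bot (array([ 0.613 , -0.2759,  0.0774]), np.float64(7.654380217670381e-05)) (array([ 0.5743, -0.2563,  0.08  ]), np.float64(0.0002723580662619304))
lid sc [ 0.5959 -0.2608  0.075 ] sd [ 0.5906 -0.2661  0.075 ]
jar [ 0.4851 -0.2974  0.1   ]
knobtin [ 0.4655 -0.1453  0.075 ]
```

The two views agree: eye at about (0.594, -0.264) with handle yaw about -30°, and scale centre at about (0.540, 0.190) with yaw about -15°. That puts the saddle near (0.514, 0.093, 0.275), and the knob near (0.639, 0.178, 0.285). I'll lift first and then swing over.

```bash
cat >> h.py <<'E'
from scipy.spatial.transform import Rotation as Ro
def go(P,yaw=None):
    from bench import ctrl
    s=ctrl.get_state();R=Ro.from_rotvec(s['tool_rot']).as_matrix();y=np.degrees(np.arctan2(R[1,1],R[0,1]))
    np.set_printoptions(precision=4,suppress=True)
    print('t',round(s['time'],2),'pos',s['position'],'yaw',round(y,2),'down',R[:,2],'F',np.array(s['ft_force']),'grip',round(s['grip_width'],3),round(s['grip_force'],1))
    print('delta mm',R.T@(np.array(P)-s['position'])*1e3,'turn',None if yaw is None else np.radians(y-yaw))
def wrist(fn,f=1):
    from bench import ctrl,get_image
    import cv2
    s=ctrl.get_state();d=get_image('wrist');T=np.eye(4);T[:3,:3]=Ro.from_rotvec(s['tool_rot']).as_matrix();T[:3,3]=s['position']
    d['T']=T@np.array(d['T_tool_cam']);pickle.dump(d,open(fn+'.pkl','wb'));cv2.imwrite(f'pics/{fn}.png',cv2.cvtColor(cv2.resize(d['pixels'],None,fx=f,fy=f),cv2.COLOR_RGB2BGR));return d
E
python3 -m crank '[[[0,0,-20,0.1,-1],[0,0,-20,0.1,-1],[0,0,-20,0.1,-1],[0,0,-20,0.1,-1],[0,0,-20,0.1,-1],[0,0,-20,0.1,-1],[0,0,-20,0.1,-1],[0,0,-20,0.1,-1],[0,0,-10,0.1,-1],[0,0,0,0.1,-1]]]'
python3 -c "
from h import *
go((.46,.06,.40),-15);go((.594,-.264,.25),-30)"
```

```text
time: 0.93
position: [0.2394, 0.6051, 0.3954]
tool_rot: [-2.001, -2.42, -0.006]
ft_force: [0.4, 0.9, 0.1]
grip_width: 0.999
grip_force: 0.0
t 0.93 pos [0.2394 0.6051 0.3954] yaw 10.83 down [ 0.0015  0.004  -1.    ] F [0.379  0.9253 0.1174] grip 0.999 0.0
delta mm [-576.8156  114.2038   -6.4468] turn 0.45086925125619937
t 0.93 pos [0.2394 0.6051 0.3954] yaw 10.83 down [ 0.0015  0.004  -1.    ] F [0.379  0.9253 0.1174] grip 0.999 0.0
delta mm [-920.7776  184.5927  142.441 ] turn 0.7126686390553488
```

```bash
python3 -m crank '[[[-20,4,0,0,-1],[-32,6.4,0,0,-1],[-32,6.4,0,0,-1],[-32,6.4,0,0,-1],[-32,6.4,0,0,-1],[-32,6.4,0,0,-1],[-32,6.4,0,0,-1],[-32,6.4,0,0,-1],[-32,6.4,0,0,-1],[-32,6.4,0,0,-1]]]' >/dev/null
python3 -m crank '[[[-32,6.4,0,0,-1],[-32,6.4,0,0,-1],[-32,6.4,0,0,-1],[-32,6.4,0,0,-1],[-32,6.4,0,0,-1],[-32,6.4,0,0,-1],[-32,6.4,0,0,-1],[-25,4,0,0,-1],[-18,2,0,0,-1],[0,0,0,0.09,-1]]]' >/dev/null
python3 -m crank '[[[0,0,0,0.09,-1],[0,0,0,0.09,-1],[0,0,0,0.09,-1],[0,0,0,0.09,-1],[0,0,0,0,-1],[0,0,0,0,-1]]]' 
python3 -c "
from h import *
go((.594,-.264,.25),-30);wrist('w1',1.2);d=pickle.load(open('w1.pkl','rb'));E={'w':d}
for P in [(.514,.0926,.275),(.508,.070,.289),(.639,.178,.285)]:print(proj('w',P,E)*1.2)"
```

```text
time: 3.1
position: [0.4602, 0.0618, 0.3923]
tool_rot: [-2.484, -1.923, 0.001]
ft_force: [0.8, 0.3, 0.7]
grip_width: 1.0
grip_force: 0.0
t 3.1 pos [0.4602 0.0618 0.3923] yaw -14.53 down [-0.0004 -0.0002 -1.    ] F [0.7535 0.3228 0.7179] grip 1.0 0.0
delta mm [-281.7289  211.308   142.2767] turn 0.27001066341944646
[365.1368 174.9672]
[366.2899 207.9179]
[525.445    5.6408]
```

View pics/w1.png

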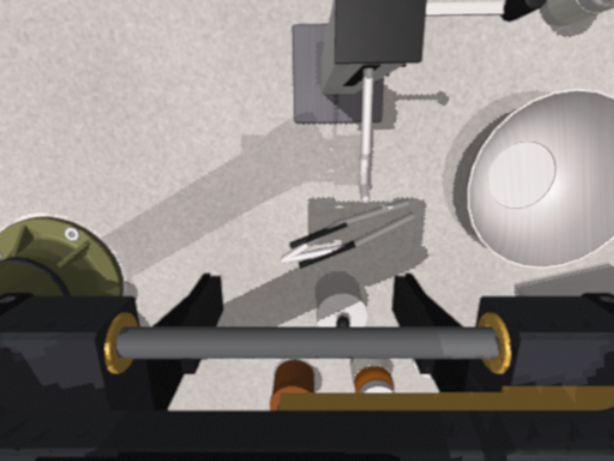

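The hook shows from above as a bar from (369,70) to its tip end at (364,198), with the column top's front edge from (332,62) to (424,62). The tip was predicted at (366,208), so it is close.

```bash
python3 -c "
from h import *
np.set_printoptions(precision=4,suppress=True)
d=pickle.load(open('w1.pkl','rb'));E={'w':d}
q=lambda x,y,z:plane('w',((x+.5)/1.2-.5,(y+.5)/1.2-.5),z,E)
print('col',q(334,61,.314),q(424,62,.314));print('tip',q(364,199,.289));print('root',q(369,75,.279),'bend',q(364,160,.275))
print('knobtop',q(525,5,.301))
a,b=q(334,61,.314),q(424,62,.314);u=(b-a)[:2];print(np.degrees(np.arctan2(u[1],u[0])),np.linalg.norm(u))"
```

```text
col [0.5048 0.1738 0.314 ] [0.5587 0.1592 0.314 ]
tip [0.5077 0.0774 0.289 ]
root [0.5307 0.163  0.279 ] bend [0.5154 0.1044 0.275 ]
knobtop [0.6292 0.1765 0.301 ]
-15.110273519162213 0.05589098403553484
```

```bash
python3 -m crank '[[[-18,13,5,0,-1],[-28,21,10,0,-1],[-28,21,15,0,-1],[-28,21,15,0,-1],[-28,21,15,0,-1],[-28,21,15,0,-1],[-28,21,15,0,-1],[-28,21,15,0,-1],[-28,21,10,0,-1],[-20,15,5,0,-1]]]' >/dev/null
python3 -m crank '[[[-18,13,0,0,-1],[0,0,5,0.09,-1],[0,0,5,0.09,-1],[0,0,5,0.09,-1],[0,0,0,0,-1],[0,0,0,0,-1]]]' 
python3 -c "
from h import *
go((.594,-.264,.2),-30);d=wrist('w2',1.2);E={'w':d}
for P in [(.594,-.264,.125),(.594,-.264,.075)]:print(proj('w',P,E)*1.2)"
```

```text
time: 4.48
position: [0.5916, -0.2615, 0.2571]
tool_rot: [-2.719, -1.573, 0.001]
ft_force: [0.7, 0.5, -0.1]
grip_width: 1.001
grip_force: 0.0
t 4.48 pos [ 0.5916 -0.2615  0.2571] yaw -29.9 down [-0.001   0.0001 -1.    ] F [ 0.7497  0.4584 -0.1316] grip 1.001 0.0
delta mm [-0.9586  3.3668 57.1122] turn 0.001816616646540917
[312.9842 223.0633]
[312.2474 209.2655]
```

View pics/w2.png

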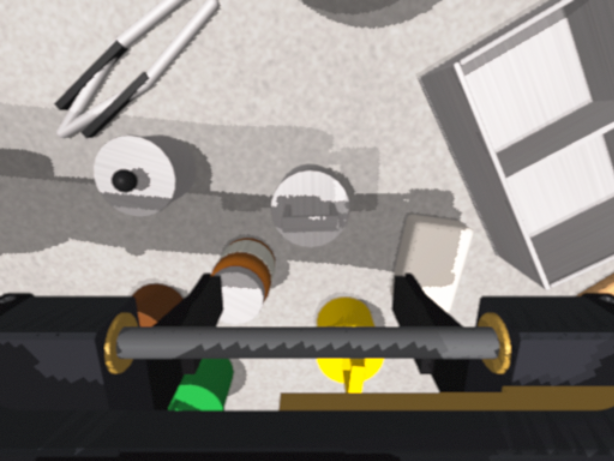

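The lid centre at (311,208) is within a couple of pixels of the prediction, the handle bar is horizontal in the image, and nothing is in the fingers' way. I'll descend and grip now.

```bash
python3 -m crank '[[[-1,3,15,0,-1],[0,0,25,0,-1],[0,0,25,0,-1],[0,0,25,0,-1],[0,0,25,0,-1],[0,0,20,0,-1],[0,0,15,0,-1],[0,0,10,0,-1],[0,0,8,0,-1],[0,0,4,0,-1]]]' 
python3 -m crank '[[[0,0,0,0,-0.5],[0,0,0,0,-0.2],[0,0,0,0,0.2],[0,0,0,0,0.2],[0,0,0,0,0.2],[0,0,0,0,0.2]]]' 25
python3 -c "
from h import *
go((.594,-.264,.2),-30)"
```

```text
time: 5.37
position: [0.5937, -0.2643, 0.0848]
tool_rot: [-2.722, -1.568, 0.0]
ft_force: [-0.1, 0.7, -0.5]
grip_width: 1.001
grip_force: 0.0
time: 5.87
position: [0.594, -0.2643, 0.0861]
tool_rot: [2.722, 1.567, 0.001]
ft_force: [-0.5, -0.4, -0.0]
grip_width: 0.633
grip_force: 0.0
t 5.87 pos [ 0.594  -0.2643  0.0861] yaw -30.13 down [ 0.0009 -0.0001 -1.    ] F [-0.5261 -0.3698 -0.0001] grip 0.633 0.0
delta mm [   0.3191   -0.1055 -113.9498] turn -0.0022534011419448135
```

```bash
python3 -m crank '[[[0,0,0,0,0.5],[0,0,0,0,0.5],[0,0,0,0,0.5],[0,0,0,0,0.5],[0,0,-3,0,0.5],[0,0,-10,0,0.5],[0,0,-20,0,0.5],[0,0,-25,0,0.5],[0,0,-25,0,0.5],[0,0,-25,0,0.5]]]' 25
python3 -m crank '[[[0,0,-25,0.052,0.5],[0,0,-20,0.052,0.5],[0,0,-15,0.05,0.5],[0,0,-10,0.05,0.5],[0,0,-3,0.06,0.5],[0,0,0,0,0.5],[0,0,0,0,0.5],[0,0,0,0,0.5],[0,0,0,0,0.5]]]'
python3 -c "
from h import *
go((.4985,.037,.266),-15)"
```

```text
time: 6.7
position: [0.593, -0.2641, 0.1937]
tool_rot: [-2.722, -1.566, 0.002]
ft_force: [-0.4, -0.7, -7.4]
grip_width: 0.572
grip_force: 25.0
time: 7.45
position: [0.5933, -0.2639, 0.2655]
tool_rot: [-2.903, -1.197, 0.002]
ft_force: [-0.2, 0.4, -6.9]
grip_width: 0.574
grip_force: 25.0
t 7.45 pos [ 0.5933 -0.2639  0.2655] yaw -45.21 down [-0.0015  0.0007 -1.    ] F [-0.2231  0.4053 -6.8846] grip 0.574 25.0
delta mm [ 144.7108 -280.3705   -0.111 ] turn -0.5271774434550699
```

```bash
python3 -m crank '[[[0,0,0,-0.06,0.5],[0,0,0,-0.09,0.5],[0,0,0,-0.09,0.5],[0,0,0,-0.09,0.5],[0,0,0,-0.09,0.5],[0,0,0,-0.07,0.5],[0,0,0,-0.037,0.5],[8,-5,0,0,0.5],[14,-9,0,0,0.5],[20,-13,0,0,0.5]]]' >/dev/null
python3 -m crank '[[[25,-16,0,0,0.5],[28,-18,0,0,0.5],[28,-18,0,0,0.5],[28,-18,0,0,0.5],[28,-18,0,0,0.5],[28,-18,0,0,0.5],[24,-15,0,0,0.5],[17,-11,0,0,0.5],[10,-6,0,0,0.5],[6,-4,0,0,0.5]]]' >/dev/null
python3 -m crank '[[[2,-1,0,0,0.5],[0,0,0,0,0.5],[0,0,0,0,0.5],[0,0,0,0,0.5],[0,0,0,0,0.5],[0,0,0,0,0.5]]]'
python3 - <<'E'
from h import *
import cv2
from bench import get_image
go((.4985,.037,.266),-15)
im=[]
for n in('scene','side'):
    d=get_image(n);pickle.dump(d,open(n+'2.pkl','wb'))
    c=proj(n,(.51,.07,.26)).astype(int);print(n,c)
    x,y=c-[45,50];im.append(cv2.resize(d['pixels'][y:y+100,x:x+80 if 0 else x+90],(396,440),interpolation=cv2.INTER_CUBIC))
cv2.imwrite('pics/s2.png',cv2.cvtColor(np.hstack(im),cv2.COLOR_RGB2BGR))
E
```

```text
time: 9.62
position: [0.4989, 0.0359, 0.2665]
tool_rot: [2.495, 1.909, -0.0]
ft_force: [0.4, -0.5, -7.4]
grip_width: 0.575
grip_force: 24.9
t 9.62 pos [0.4989 0.0359 0.2665] yaw -15.17 down [ 0.     -0.0002 -1.    ] F [ 0.3526 -0.4796 -7.3705] grip 0.575 24.9
delta mm [ 0.9825 -0.6893  0.5289] turn -0.002908921471536025
scene [293 181]
side [226 159]
```

View pics/s2.png

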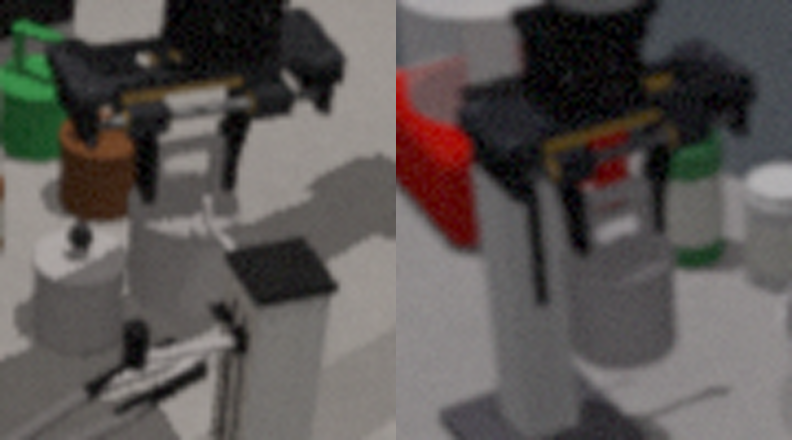

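The handle is held square with its opening clear, and the hook tip is at (208,200) in the left crop, just in front of it. I'll slip it on along tool +x.

```bash
python3 -c "
from h import *
np.set_printoptions(precision=4,suppress=True)
print(plane('scene',(248+207/4.4-.4,131+198/4.4-.4),.289))"
python3 -m crank '[[[3,0,0,0,0.5],[6,0,0,0,0.5],[8,0,0,0,0.5],[8,0,0,0,0.5],[8,0,0,0,0.5],[8,0,0,0,0.5],[8,0,0,0,0.5],[6,0,0,0,0.5],[3,0,0,0,0.5],[0,0,0,0,0.5]]]'
python3 - <<'E'
from h import *
import cv2
from bench import get_image
go((.514,.095,.266),-15)
im=[]
for n in('scene','side'):
    d=get_image(n);pickle.dump(d,open(n+'3.pkl','wb'))
    c=proj(n,(.51,.09,.27)).astype(int);print(n,c)
    x,y=c-[25,28];im.append(cv2.resize(d['pixels'][y:y+56,x:x+50],(400,448),interpolation=cv2.INTER_CUBIC))
cv2.imwrite('pics/s3.png',cv2.cvtColor(np.hstack(im),cv2.COLOR_RGB2BGR))
E
```

```text
[0.5138 0.078  0.289 ]
time: 10.55
position: [0.5139, 0.0939, 0.2664]
tool_rot: [2.492, 1.913, -0.0]
ft_force: [-0.6, 0.4, -7.5]
grip_width: 0.574
grip_force: 24.9
t 10.55 pos [0.5139 0.0939 0.2664] yaw -14.98 down [-0.0001 -0.0001 -1.    ] F [-0.6042  0.4335 -7.491 ] grip 0.574 24.9
delta mm [ 1.0592 -0.1628  0.4078] turn 0.00033309739122109407
scene [297 182]
side [221 154]
```

View pics/s3.png

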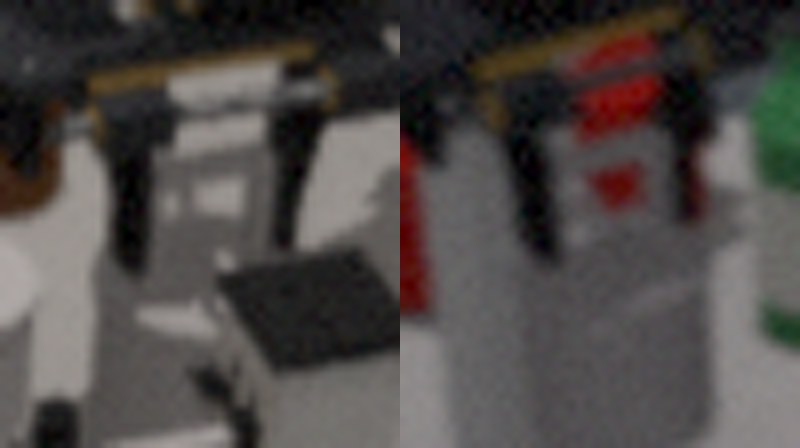

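The hook tip shows inside the opening at about (187,190) in the left crop, so the handle is threaded. I'll nudge 2.5 mm further on and lower slowly, watching the wrist force. Weight is about 7.2 N, so I expect about 80 mm of travel.

```bash
python3 -m crank '[[[2.5,0,2,0,0.5],[0,0,3,0,0.5],[0,0,3,0,0.5],[0,0,3,0,0.5],[0,0,3,0,0.5],[0,0,2,0,0.5],[0,0,2,0,0.5],[0,0,1,0,0.5],[0,0,1,0,0.5],[0,0,1,0,0.5]]]' |tr '\n' ' '
for i in 1 2; do python3 -m crank '[[[0,0,1,0,0.5],[0,0,1,0,0.5],[0,0,1,0,0.5],[0,0,1,0,0.5],[0,0,1,0,0.5],[0,0,1,0,0.5],[0,0,1,0,0.5],[0,0,1,0,0.5],[0,0,1,0,0.5],[0,0,1,0,0.5]]]' |tr '\n' ' '; done
```

```text
time: 11.48 position: [0.5145, 0.0952, 0.2456] tool_rot: [2.493, 1.911, 0.0] ft_force: [-0.2, 0.5, -7.5] grip_width: 0.572 grip_force: 24.9 time: 12.32 position: [0.5145, 0.0952, 0.2355] tool_rot: [2.493, 1.911, 0.0] ft_force: [-0.3, 0.2, -6.4] grip_width: 0.57 grip_force: 24.9 time: 13.15 position: [0.5145, 0.0952, 0.2255] tool_rot: [2.493, 1.911, 0.0] ft_force: [-0.9, -0.1, -6.1] grip_width: 0.574 grip_force: 24.9
```

```bash
for i in 1 2 ; do python3 -m crank '[[[0,0,2,0,0.5],[0,0,2,0,0.5],[0,0,2,0,0.5],[0,0,2,0,0.5],[0,0,2,0,0.5],[0,0,2,0,0.5],[0,0,2,0,0.5],[0,0,2,0,0.5],[0,0,2,0,0.5],[0,0,2,0,0.5]]]' |tr '\n' ' '; done; python3 -m crank '[[[0,0,2,0,0.5],[0,0,2,0,0.5],[0,0,2,0,0.5],[0,0,1,0,0.5],[0,0,0,0,0.5],[0,0,0,0,0.5]]]' |tr '\n' ' '
```

```text
time: 13.98 position: [0.5145, 0.0952, 0.2055] tool_rot: [2.494, 1.911, 0.0] ft_force: [-0.4, 0.1, -3.7] grip_width: 0.574 grip_force: 24.9 time: 14.82 position: [0.5146, 0.0952, 0.1855] tool_rot: [2.494, 1.911, 0.0] ft_force: [-1.2, 0.5, -2.6] grip_width: 0.573 grip_force: 24.9 time: 15.32 position: [0.5145, 0.0952, 0.1787] tool_rot: [2.493, 1.911, 0.0] ft_force: [-0.8, -0.7, -2.8] grip_width: 0.577 grip_force: 24.9
```

```bash
cat > /dev/null; R(){ grep -E 'ft_force|position' | tr '\n' ' '; echo; }
python3 -m crank '[[[0,0,2,0,0.5],[0,0,2,0,0.5],[0,0,2,0,0.5],[0,0,2,0,0.5],[0,0,0,0,0.5],[0,0,0,0,0.5]]]' | R
for i in 1 2 3 4 5 6 7 8; do python3 -m crank '[[[0,0,0,0,0.5]]]' | R; done
```

```text
position: [0.5145, 0.0952, 0.1705] ft_force: [-1.2, -0.3, -1.1] 
position: [0.5145, 0.0952, 0.1707] ft_force: [-0.3, 0.5, -1.6] 
position: [0.5145, 0.0952, 0.1707] ft_force: [-0.9, 0.3, -1.4] 
position: [0.5145, 0.0952, 0.1707] ft_force: [-0.1, -1.1, -1.7] 
position: [0.5145, 0.0952, 0.1707] ft_force: [-0.4, 0.3, -1.5] 
position: [0.5145, 0.0952, 0.1706] ft_force: [-1.3, 0.0, -0.4] 
position: [0.5145, 0.0952, 0.1706] ft_force: [-0.6, 0.5, -1.3] 
position: [0.5145, 0.0952, 0.1706] ft_force: [-0.2, 0.2, -1.5] 
position: [0.5145, 0.0952, 0.1706] ft_force: [-0.1, 0.7, -1.2]
```

```bash
R(){ grep -E 'ft_force|position' | tr '\n' ' '; echo; }
python3 -m crank '[[[0,0,2,0,0.5],[0,0,2,0,0.5],[0,0,2,0,0.5],[0,0,2,0,0.5],[0,0,2,0,0.5],[0,0,2,0,0.5],[0,0,1,0,0.5],[0,0,0,0,0.5],[0,0,0,0,0.5]]]' | R
for i in 1 2 3 4 5 6 7 8 9 10; do python3 -m crank '[[[0,0,0,0,0.5]]]' | R; done
python3 - <<'E'
from h import *
from bench import get_image
import cv2
d=get_image('scene');x,y=240,160;cv2.imwrite('pics/s4.png',cv2.cvtColor(cv2.resize(d['pixels'][y:y+90,x:x+110],(770,600),interpolation=cv2.INTER_CUBIC),cv2.COLOR_RGB2BGR))
E
```

```text
position: [0.5145, 0.0952, 0.1576] ft_force: [-1.1, -0.0, 0.0] 
position: [0.5145, 0.0952, 0.1577] ft_force: [-0.4, 0.1, -0.2] 
position: [0.5145, 0.0952, 0.1577] ft_force: [0.3, -1.0, -0.5] 
position: [0.5146, 0.0952, 0.1577] ft_force: [-0.7, -0.7, -0.4] 
position: [0.5145, 0.0952, 0.1577] ft_force: [-0.4, 0.0, -0.3] 
position: [0.5145, 0.0952, 0.1577] ft_force: [-0.2, 0.1, -0.3] 
position: [0.5145, 0.0952, 0.1576] ft_force: [-0.3, 0.2, 0.1] 
position: [0.5145, 0.0952, 0.1576] ft_force: [-0.2, -0.2, 0.3] 
position: [0.5145, 0.0952, 0.1576] ft_force: [-1.0, -0.1, -1.5] 
position: [0.5145, 0.0952, 0.1576] ft_force: [0.2, -1.2, -1.0] 
position: [0.5145, 0.0952, 0.1576] ft_force: [-0.0, 0.2, 0.4]
```

View pics/s4.png

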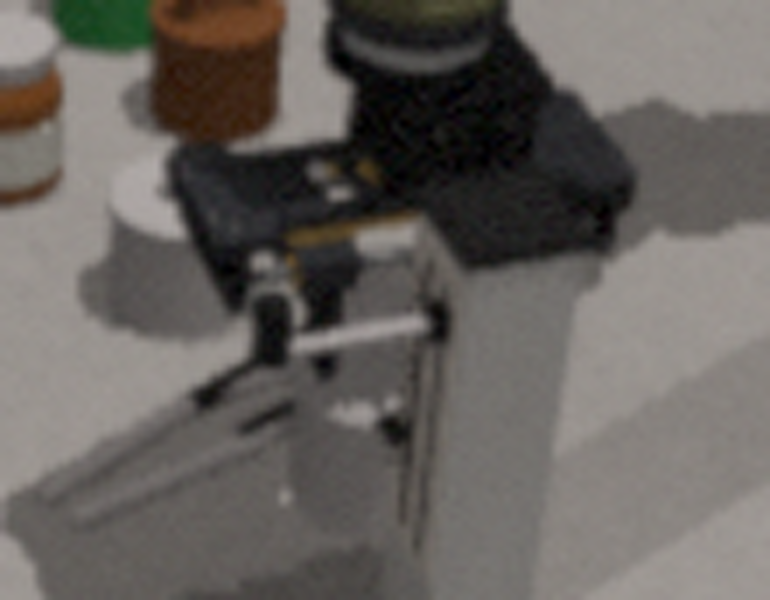

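The pointer has come down with the hook, to about (395,425), and the residual is about -0.3 N. I'll go 3 mm lower, then ease the grip.

```bash
python3 -m crank '[[[0,0,1,0,0.5],[0,0,1,0,0.5],[0,0,1,0,0.5],[0,0,0,0,0.5],[0,0,0,0,0.5],[0,0,0,0,0.5]]]' | tr '\n' ' '
python3 -m crank '[[[0,0,0,0,0.3],[0,0,0,0,0.1],[0,0,0,0,0],[0,0,0,0,-0.05]]]' 3| tr '\n' ' '
python3 -m crank '[[[0,0,0,0,-0.1],[0,0,0,0,-0.13],[0,0,0,0,-0.16],[0,0,0,0,-0.2],[0,0,0,0,-0.25],[0,0,0,0,-0.35],[0,0,0,0,-0.5],[0,0,0,0,-0.6],[0,0,0,0,-0.6],[0,0,0,0,-0.6]]]' 3| tr '\n' ' '
python3 -m crank '[[[0,0,0,0,-0.6],[0,0,0,0,-0.6],[0,0,0,0,-0.6],[0,0,0,0,-0.6],[0,0,0,0,-0.6],[0,0,0,0,-0.6]]]'| tr '\n' ' '
```

```text
time: 18.62 position: [0.5145, 0.0952, 0.1546] tool_rot: [2.493, 1.911, 0.0] ft_force: [0.1, -1.3, 0.3] grip_width: 0.577 grip_force: 24.9 time: 18.95 position: [0.5145, 0.0952, 0.1546] tool_rot: [2.493, 1.911, 0.0] ft_force: [-0.1, 0.4, -0.5] grip_width: 0.579 grip_force: 3.0 time: 19.78 position: [0.5144, 0.0952, 0.1546] tool_rot: [-2.493, -1.911, -0.0] ft_force: [-0.3, -0.9, 0.6] grip_width: 0.79 grip_force: 0.0 time: 20.28 position: [0.5145, 0.0952, 0.1546] tool_rot: [-2.494, -1.911, -0.0] ft_force: [-0.5, 0.1, 0.1] grip_width: 0.801 grip_force: 0.0
```

Run:
```python
from h import *
from bench import get_image
import cv2
im=[]
for n in('scene','side'):
    d=get_image(n);pickle.dump(d,open(n+'5.pkl','wb'))
    c=proj(n,(.53,.10,.22)).astype(int);x,y=c-[40,50];print(n,x,y)
    im.append(cv2.resize(d['pixels'][y:y+110,x:x+75],(390,572),interpolation=cv2.INTER_CUBIC))
cv2.imwrite('pics/s5.png',cv2.cvtColor(np.hstack(im),cv2.COLOR_RGB2BGR))
```

```text
scene 252 149
side 185 114
```

View pics/s5.png

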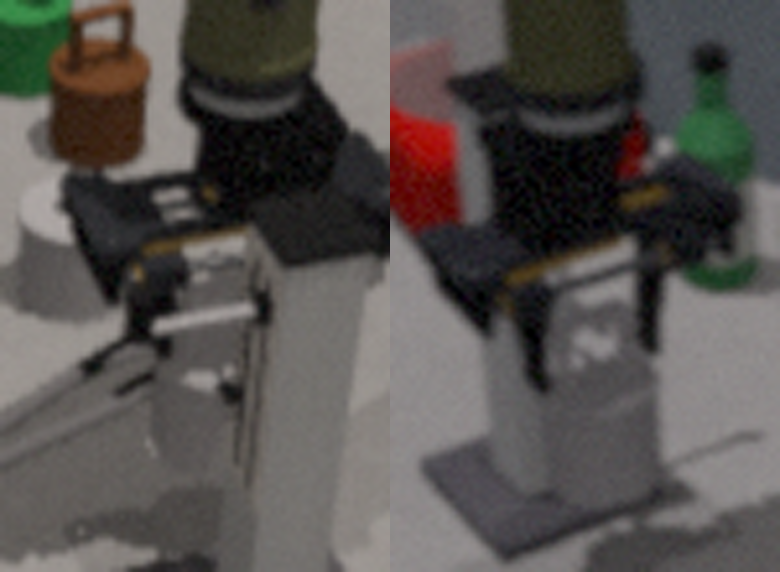

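The tin hangs upright on the hook and both fingers are clear of it, one each side. I'll rise straight up and check the pointer and marker numerically.

```bash
python3 -m crank '[[[0,0,-4,0,-0.6],[0,0,-8,0,-0.6],[0,0,-12,0,-0.6],[0,0,-15,0,-0.6],[0,0,-20,0,-0.6],[0,0,-25,0,-0.6],[0,0,-30,0,-0.6],[0,0,-30,0,-0.6],[0,0,-30,0,-0.4],[0,0,-30,0,-0.4]]]'| tr '\n' ' '
python3 - <<'E'
from h import *
from bench import get_image,ctrl
import cv2
print(ctrl.get_state()['joint_positions'])
go((.639,.178,.38),75)
d=get_image('scene');pickle.dump(d,open('scene6.pkl','wb'))
c0=np.array((.540,.190));u=np.array((.966,-.259));v=np.array((.259,.966))
def P(x,y,z):return np.r_[c0+u*x+v*y,z]
# rectified dial face: rows z (mm), cols y
for fn in('scene.pkl','scene6.pkl'):
    im=pickle.load(open(fn,'rb'))['pixels'].mean(2).astype('f')
    ys=np.arange(-24,33,6)/1e3;zs=np.arange(.32,.14,-.006)
    m=np.array([[proj('scene',P(.028,y,z)) for y in ys] for z in zs],'f')
    g=cv2.remap(im,m[...,0].copy(),m[...,1].copy(),cv2.INTER_LINEAR)
    print(fn,ys*1e3)
    for z,r in zip(zs,g):print(round(z,3),r.astype(int))
E
```

```text
time: 21.22 position: [0.5143, 0.0948, 0.3616] tool_rot: [2.494, 1.911, 0.003] ft_force: [0.7, 0.6, -0.1] grip_width: 0.737 grip_force: 0.0 [-8.74162282e-01 -1.58442181e-03  6.46689189e-01  1.54670687e+00
  2.48621680e-04  1.59423328e+00 -4.90770280e-01]
t 21.22 pos [0.5143 0.0948 0.3616] yaw -15.09 down [ 0.0017  0.0011 -1.    ] F [ 0.722   0.5782 -0.0787] grip 0.737 0.0
delta mm [112.7849  98.7703 -18.0867] turn -1.5723015379794896
scene.pkl [-24. -18. -12.  -6.   0.   6.  12.  18.  24.  30.]
0.32 [139 115  45  26  33  29  30  29  22  32]
0.314 [105  60  46  38  31  35  41  37  43  42]
0.308 [109  99  82  67  68  71  71  74  73  84]
0.302 [136 121  96  91  93  87  94  93  91  94]
0.296 [139 114  98  96  87  86  91  90  91  96]
0.29 [139 113 100  84  66  84  81  78  90  95]
0.284 [137 111  87  65  66  82  65  60  70  95]
0.278 [129  82  51  40  60  56  28  33  62  95]
0.272 [73 28 15 27 43 21 23 24 69 95]
0.266 [27 27 37 52 50 46 26 37 81 99]
0.26 [ 66  75  81  97  98  48  39  69  91 103]
0.254 [116 101 127 124  70  53  67  74  93 103]
0.248 [140 143 130  74  60  79  74  72  89 102]
[... 1548 characters left out ...]
71  62  70  86  82  77  92 103]
0.224 [ 80  75  78  60  68  84  74  79  95 107]
0.218 [ 87  98  81  71  67  88  76  80  93 105]
0.212 [133 109  86  71  67  83  79  76  91 106]
0.206 [139 109  87  62  68  86  82  73  91 103]
0.2 [134 108  68  46  66  84  81  82  93 103]
0.194 [118  75  42  32  62  82  83  78  94 105]
0.188 [ 64  25  16  40  63  83  74  79  97 102]
0.182 [ 23   6  46  57  61  84  74  80  91 105]
0.176 [ 32  48  68  62  70  86  80  75  91 104]
0.17 [ 63  79  73  70  75  87  81  71  91 103]
0.164 [ 79  83  85  72  77  88  80  75  93 103]
0.158 [ 87  94  88  70  79  84  79  80  96 106]
0.152 [ 94  92  93  73  75  84  78  83  97 105]
0.146 [ 93  93  93  78  79  90  78  84  97 106]
```

```bash
python3 -m crank '[[[0,0,-10,-0.07,-0.6],[0,0,-10,-0.09,-0.6],[0,0,-10,-0.095,-0.6],[0,0,0,-0.095,-0.6],[0,0,0,-0.095,-0.6],[0,0,0,-0.095,-0.6],[0,0,0,-0.095,-0.6],[0,0,0,-0.095,-0.6],[0,0,0,-0.095,-0.6],[0,0,0,-0.095,-0.6]]]'>/dev/null
python3 -m crank '[[[0,0,0,-0.095,-0.6],[0,0,0,-0.095,-0.6],[0,0,0,-0.095,-0.6],[0,0,0,-0.095,-0.6],[0,0,0,-0.095,-0.6],[0,0,0,-0.095,-0.6],[0,0,0,-0.08,-0.6],[0,0,0,0,-0.6],[0,0,0,0,-0.6]]]'|tr '\n' ' '
python3 - <<'E'
from h import *
import cv2
from bench import ctrl
print(ctrl.get_state()['joint_positions'])
go((.639,.177,.38),75)
c0=np.array((.540,.190));u=np.array((.966,-.259));v=np.array((.259,.966))
P=lambda x,y,z:np.r_[c0+u*x+v*y,z]
def rect(fn,X,z0,z1,y0,y1):
    im=pickle.load(open(fn,'rb'))['pixels'].mean(2).astype('f')
    m=np.array([[proj('scene',P(X,y,z)) for y in np.arange(y0,y1,1)/1e3] for z in np.arange(z0,z1,-1)/1e3],'f')
    return cv2.remap(im,m[...,0].copy(),m[...,1].copy(),cv2.INTER_CUBIC)
for X in(.028,.035,.042):
    t=rect('scene.pkl',X,284,260,-20,-6);g=rect('scene6.pkl',X,224,160,-20,-6)
    r=cv2.matchTemplate(g,t,cv2.TM_CCOEFF_NORMED).ravel();i=r.argmax();print(X,'h',284-(224-i),r[i-2:i+3])
E
```

```text
time: 22.85 position: [0.5145, 0.095, 0.3894] tool_rot: [0.417, 3.113, 0.001] ft_force: [-0.0, 0.9, 0.3] grip_width: 0.799 grip_force: 0.0 [-0.86985559  0.00380875  0.6449309   1.48818204 -0.00266951  1.64913609
  1.07939798]
t 22.85 pos [0.5145 0.095  0.3894] yaw 74.74 down [ 0.0011  0.0006 -1.    ] F [-0.0144  0.9337  0.2982] grip 0.799 0.0
delta mm [-98.5419 111.8342   9.6061] turn -0.004458410464525316
0.028 h 84 [0.8824 0.9119 0.9127 0.8777 0.7994]
0.035 h 84 [0.8377 0.9195 0.9549 0.9487 0.911 ]
0.042 h 67 [0.3216 0.3763 0.3966 0.3873 0.3519]
```

```bash
python3 -m crank '[[[-10,11,0,0,-0.6],[-18,20,0,0,-0.6],[-22,25,0,0,-0.6],[-22,25,0,0,-0.6],[-16,19,5,0,-0.6],[-10,12,15,0,-0.6],[0,0,25,0,-0.6],[0,0,25,0,-0.6],[0,0,20,0,-0.6],[0,0,13,0,-0.6]]]' >/dev/null
python3 -m crank '[[[0,0,8,0,-0.6],[0,0,3,0,-0.6],[0,0,0,0,-0.6],[0,0,0,0,0]]]'|tr '\n' ' '
python3 - <<'E'
from h import *
go((.639,.177,.272),75)
import cv2
d=wrist('w7');E={'w':d}
for P in[(.639,.178,.301),(.639,.178,.269)]:print(proj('w',P,E))
g=d['pixels'].mean(2)
c=proj('w',(.639,.178,.301),E).astype(int)
x,y=c-[60,40];print(x,y);print(g[y:y+80:5,x:x+120:6].astype(int))
E
```

```text
time: 24.02 position: [0.6388, 0.1778, 0.276] tool_rot: [0.413, 3.112, 0.002] ft_force: [1.1, -0.5, 0.6] grip_width: 0.775 grip_force: 0.0 t 24.02 pos [0.6388 0.1778 0.276 ] yaw 74.87 down [ 0.002   0.0007 -1.    ] F [ 1.1    -0.5189  0.6387] grip 0.775 0.0
delta mm [-0.3871 -0.7328  3.976 ] turn -0.002315193446557111
[255.4432 268.6069]
[255.4209 241.0871]
195 228
[[105 112 110 112 111 144 139 226 235 228 129 194 229 230 226 232 226 225
  223 226]
 [ 31  94 113 110 113 122 203 230 225  95  37  27  39 228 225 228 229 227
  233 231]
 [ 31  88 112 113 112 113 180 229 228  20  21  24  22 231 228 228 229 229
  226 229]
 [ 27  81 113 114 110 112 155 233 229  20  21  24  23 227 229 228 232 226
  230 230]
 [ 27  63 105 114 111 131 205 227 229  22  22  22  23 210 234 225 228 227
  227 226]
 [ 28  67 145 109 111 203 202 226 228  20  29  31  24 188 224 232 225 230
  230 225]
 [ 26  98 150 116 108 200 201 216 231  26  25  26  27 135 236 230 230 228
  216 200]
 [ 25 216 219 182 110 143 212 206 229  26  27  24  25 110 227 228 230 142
  128 144]
 [ 22 231 222 199 171 108 202 202 229  23  25  26  25 216 228 230 120 136
  151 156]
 [ 62  77  75  71  71  63  72  73  76  64  63  64  63  75  77  76  64  67
   68  68]
 [ 98  98  98  98  97  97  99  96  98  96  98  96  98  98  97  98  97  97
   98  97]
 [114 115 115 115 114 115 115 116 115 116 115 116 115 115 114 115 116 115
  114 115]
 [126 127 125 126 125 126 125 126 126 126 125 126 125 127 126 127 126 126
  126 127]
 [123 123 122 123 123 123 122 121 122 122 122 122 122 123 122 121 123 122
  123 122]
 [151 149 144 136 131 122 159 148 150 149 147 151 150 149 151 152 112 110
  127 107]
 [230 225 215 201 184 168 243 232 228 227 228 228 231 230 231 228 203 194
  169 254]]
```

The wrist image numbers put the black knob between columns 246 and 270, against a prediction of 255, so it is centred between the fingers. I'll pinch it and ease it up to its zero stop to get a datum.

```bash
R(){ grep -E 'position|ft_f|grip' | tr '\n' ' '; echo; }
python3 -m crank '[[[0,0,0,0,0.3],[0,0,0,0,0.5],[0,0,0,0,0.6],[0,0,0,0,0.65],[0,0,0,0,0.7],[0,0,0,0,0.8],[0,0,0,0,0.8],[0,0,0,0,0.8],[0,0,0,0,0.8],[0,0,0,0,0.8]]]' 12 | R
python3 -m crank '[[[0,0,0,0,0.8],[0,0,0,0,0.8],[0,0,0,0,0.8],[0,0,0,0,0.8]]]' | R
for i in 1 2 3 4 5 6; do python3 -m crank '[[[0,0,-0.5,0,0.8],[0,0,-0.5,0,0.8]]]' | R; done
```

```text
position: [0.6387, 0.1794, 0.2746] ft_force: [3.2, 5.0, -1.3] grip_width: 0.18 grip_force: 12.0 
position: [0.6387, 0.1795, 0.2746] ft_force: [3.3, 4.4, -0.9] grip_width: 0.18 grip_force: 12.0 
position: [0.6387, 0.1794, 0.2754] ft_force: [3.4, 4.4, -2.2] grip_width: 0.182 grip_force: 12.0 
position: [0.6387, 0.1794, 0.2763] ft_force: [3.5, 4.5, -1.9] grip_width: 0.176 grip_force: 12.0 
position: [0.6387, 0.1794, 0.2773] ft_force: [3.5, 5.2, -3.0] grip_width: 0.179 grip_force: 12.0 
position: [0.6386, 0.1794, 0.2778] ft_force: [4.7, 4.8, -6.2] grip_width: 0.178 grip_force: 12.0 
position: [0.6386, 0.1794, 0.2779] ft_force: [5.6, 4.5, -9.1] grip_width: 0.178 grip_force: 12.0 
position: [0.6386, 0.1794, 0.278] ft_force: [7.4, 4.5, -13.0] grip_width: 0.177 grip_force: 12.0
```

The stop was felt at TCP z≈0.2778, so the marker started 3 mm down, as the image suggested. With h≈84 mm, the target is TCP z≈0.1938.

```bash
R(){ grep -E 'position|ft_f|grip' | tr '\n' ' '; echo; }
python3 -m crank '[[[0,0.8,2,0,0.8],[0,0.8,3,0,0.8],[0,0,5,0,0.8],[0,0,8,0,0.8],[0,0,10,0,0.8],[0,0,10,0,0.8],[0,0,10,0,0.8],[0,0,10,0,0.8],[0,0,8,0,0.8],[0,0,6,0,0.8]]]' | R
python3 -m crank '[[[0,0,4,0,0.8],[0,0,3,0,0.8],[0,0,2,0,0.8],[0,0,0,0,0.8],[0,0,0,0,0.8]]]' | R
python3 - <<'E'
from h import *
go((.639,.179,.1938),75)
E
```

```text
position: [0.6387, 0.1795, 0.2073] ft_force: [2.0, 3.2, 0.7] grip_width: 0.177 grip_force: 12.0 
position: [0.6387, 0.1794, 0.1993] ft_force: [3.3, 3.3, -3.2] grip_width: 0.173 grip_force: 12.0 
t 27.48 pos [0.6387 0.1794 0.1993] yaw 74.89 down [ 0.0001  0.0001 -1.    ] F [ 3.3421  3.3298 -3.1567] grip 0.173 12.0
delta mm [-0.3865 -0.3511  5.4517] turn -0.0019236292281184489
```

```bash
R(){ grep -E 'position|ft_f|grip' | tr '\n' ' '; echo; }
python3 -m crank '[[[0,0,2,0,0.8],[0,0,2,0,0.8],[0,0,1,0,0.8],[0,0,0,0,0.8],[0,0,0,0,0.8],[0,0,0,0,0.8]]]' | R
python3 - <<'E'
from h import *
import cv2
from bench import get_image
go((.639,.179,.1938),75)
d=get_image('scene');pickle.dump(d,open('scene8.pkl','wb'))
c0=np.array((.540,.190));u=np.array((.966,-.259));v=np.array((.259,.966))
P=lambda x,y,z:np.r_[c0+u*x+v*y,z]
def rect(fn,X,z0,z1,y0,y1,s=1):
    im=pickle.load(open(fn,'rb'))['pixels'].mean(2).astype('f')
    m=np.array([[proj('scene',P(X,y,z)) for y in np.arange(y0,y1,s)/1e3] for z in np.arange(z0,z1,-s)/1e3],'f')
    return cv2.remap(im,m[...,0].copy(),m[...,1].copy(),cv2.INTER_CUBIC)
for X in(.025,.03,.035):
    t=rect('scene.pkl',X,284,262,6,20);g=rect('scene8.pkl',X,290,150,6,20)
    r=cv2.matchTemplate(g,t,cv2.TM_CCOEFF_NORMED).ravel();i=r.argmax();print(X,'marker moved',i-6,r[i-2:i+3])
    t=rect('scene.pkl',X,284,260,-20,-6);g=rect('scene8.pkl',X,224,160,-20,-6)
    r=cv2.matchTemplate(g,t,cv2.TM_CCOEFF_NORMED).ravel();i=r.argmax();print(X,'h',60+i,r[i-2:i+3])
g=rect('scene8.pkl',.028,220,166,-24,33,6).astype(int)[::1]
print(g)
E
```

```text
position: [0.6387, 0.1794, 0.1946] ft_force: [2.5, 4.7, 0.2] grip_width: 0.182 grip_force: 12.0 
t 27.98 pos [0.6387 0.1794 0.1946] yaw 74.89 down [ 0.0002  0.0002 -1.    ] F [2.5467 4.6753 0.1511] grip 0.182 12.0
delta mm [-0.3698 -0.3464  0.7574] turn -0.0019035327076823898
0.025 marker moved -6 []
0.025 h 91 [0.8293 0.8435 0.8485 0.8475 0.8428]
0.03 marker moved 44 [0.5878 0.6598 0.7    0.694  0.6238]
0.03 h 100 [0.5937 0.6192 0.6484]
0.035 marker moved 103 [0.4244 0.44   0.4438 0.4365 0.4204]
0.035 h 62 [0.4688 0.506  0.5225 0.506  0.4416]
[[ 66  60  50  50  48  59  56  48  24  26]
 [ 46  48  49  45  65  54  44  26  23  50]
 [ 49  47  48  53  53  43  24  19  19  77]
 [ 49  51  54  59  40  28  17  19  33  76]
 [ 48  54  83  47  27  17  22  30  30  86]
 [ 51  70  48  20  18  20  40  15  53 105]
 [ 52  43  25  18  22  34  21  27  90 108]
 [ 38  20  15  11  19  22  30  71  97 109]
 [ 23  19   7  12  16  45  81  71  93 104]]
```

```bash
R(){ grep -E 'position|ft_f|grip' | tr '\n' ' '; echo; }
python3 -m crank '[[[0,0,0.7,0,0.8],[0,0,0,0,0.8],[0,0,0,0,0.6],[0,0,0,0,0.5],[0,0,0,0,0.4],[0,0,0,0,0.3],[0,0,0,0,0.2],[0,0,0,0,0.1],[0,0,0,0,0],[0,0,0,0,0]]]' | R
python3 -m crank '[[[0,0,0,0,0],[0,0,-5,0,0],[0,0,-10,0,0],[0,0,-20,0,0],[0,0,-25,0,0],[0,0,-25,0,0],[0,0,-30,0,0],[0,0,-30,0,0],[0,0,-20,0,0],[0,0,0,0,0]]]' | R
python3 -m crank '[[[25,10,-10,0,0],[35,15,-5,0,0],[35,15,-5,0,0],[35,15,0,0,0],[35,15,0,0,0],[35,15,0,0,0],[30,12,0,0,0],[20,8,0,0,0],[10,0,0,0,0],[0,0,0,0,0]]]' | R
cat > chk.py <<'E'
from h import *
import cv2
from bench import get_image
d=get_image('scene');pickle.dump(d,open('scene9.pkl','wb'))
c0=np.array((.540,.190));u=np.array((.966,-.259));v=np.array((.259,.966))
P=lambda x,y,z:np.r_[c0+u*x+v*y,z]
def rect(fn,X,z0,z1,y0,y1,s=1):
    im=pickle.load(open(fn,'rb'))['pixels'].mean(2).astype('f')
    m=np.array([[proj('scene',P(X,y,z)) for y in np.arange(y0,y1,s)/1e3] for z in np.arange(z0,z1,-s)/1e3],'f')
    return cv2.remap(im,m[...,0].copy(),m[...,1].copy(),cv2.INTER_CUBIC)
for X in(.028,.032,.035):
    t=rect('scene.pkl',X,284,262,6,20);g=rect('scene9.pkl',X,290,150,6,20)
    r=np.nan_to_num(cv2.matchTemplate(g,t,cv2.TM_CCOEFF_NORMED).ravel(),posinf=0);i=r.argmax();print(X,'marker moved',i-6,r[i-2:i+3])
    t=rect('scene.pkl',X,284,260,-20,-6);g=rect('scene9.pkl',X,224,160,-20,-6)
    r=cv2.matchTemplate(g,t,cv2.TM_CCOEFF_NORMED).ravel();i=r.argmax();print(X,'h',60+i,r[i-2:i+3])
print(rect('scene9.pkl',.028,224,160,-24,33,6).astype(int))
E
python3 chk.py
```

```text
position: [0.6386, 0.179, 0.1938] ft_force: [0.5, -0.3, 0.2] grip_width: 0.479 grip_force: 0.0 
position: [0.6405, 0.1791, 0.3657] ft_force: [0.7, 0.2, 0.8] grip_width: 0.499 grip_force: 0.0 
position: [0.413, 0.3496, 0.3792] ft_force: [0.4, -0.5, -0.9] grip_width: 0.506 grip_force: 0.0 
0.028 marker moved 81 [0.89178246 0.94462943 0.97294194 0.9645328  0.9030205 ]
0.028 h 84 [0.8931134  0.9312857  0.942872   0.91740096 0.84371585]
0.032 marker moved 81 [0.87540185 0.95410645 0.9717105  0.9368749  0.86282617]
0.032 h 85 [0.8451814  0.90054506 0.91207665 0.8743744  0.7945123 ]
0.035 marker moved 81 [0.8699688 0.9225905 0.9502082 0.9501159 0.9198119]
0.035 h 85 [0.8122403  0.88536406 0.91584474 0.90705496 0.8690275 ]
[[113  81  78  54  62  87  73  76  96 109]
 [ 93  99  85  66  61  84  74  74  95 103]
 [132 113  80  68  72  87  75  69  90 103]
 [142 107  82  64  65  86  81  62  88 101]
 [138 108  69  46  64  89  47  46  75 100]
 [134  79  39  26  53  33  21  29  72 105]
 [ 67  16  16  28  27  31  26  29  80 100]
 [ 15  11  43  45  59  51  20  52  90 106]
 [ 29  47  70  90  88  39  55  72  90 104]
 [ 59  82 123 108  65  75  80  70  86 101]
 [ 88 142 123  77  76  92  76  72  91 104]]
```

The image shows the marker moved 81 mm from its 3 mm start, so it is at 84 mm. The pointer is at 84 to 85 mm and the arm is clear. I'm handing in.

```bash
python3 -m crank '[[[0,0,0,0,0],[0,0,0,0,0],[0,0,0,0,0],[0,0,0,0,0],[0,0,0,0,0],[0,0,0,0,0]]]' >/dev/null; python3 -c "
from bench import job;print(job.close_job())"
```

```text
the job is handed in; nothing more can be done
None
```

The job is handed in: the tin hangs by its handle on the hook, released, and the marker sits at about 84 mm against the pointer's 84–85 mm; no verdict came back.

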